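# Clamp a glued card box in the bench ratchet clamp and hold it

## Task

Stand the glued card box on its long edge across the bed of the bench clamp, between the sprung pad and the fixed fence, and let go of it. Then pump the clamp's trigger (push it towards the fence, let it come back, and again) until the pad presses the box firmly against the fence, with the pad clearly pushed in on its springs but never nearly bottomed out, which would crush the box. Finish while still holding the trigger squeezed; move the jaw only by the trigger, and leave the other things on the table where they are.

Things in the scene. Friction and masses are not known exactly. Their poses are not given: they have to be found in the camera images.
- clamp: Grey bench ratchet clamp, screwed down, on a base plate 8 mm thick. Origin at table level below the middle of the loading bed; its x axis runs along the clamp from the trigger (at -x, nearest the robot) to the fence (at +x), y across, z up. The bed is wide (110 mm in y) from x = -64 to +66 mm. Fence and jaw rise no higher than 40 mm above the table; the trigger's housing (two side plates, 48 mm over both, 50 mm high) spans x = -208 to -122 mm
- fence_face (a point): Middle of the fixed steel fence's face, at clamp x = +50 mm, 22 mm above the table. The fence is 90 mm wide, 28 mm high (8 to 36 mm above the table)
- pad_face (a point): Middle of the front face of the sprung pad that presses the box, 25 mm above the table. The pad is 60 mm wide and 22 mm high (14 to 36 mm above the table); it stands 95 mm from the fence when jaw and pad joints are 0
- jaw (a joint): How far the toothed bar with the jaw block has been driven towards the fence, in m, 0 to 0.093. It stays where the ratchet has brought it (8 N of friction, no way back but by force)
- pad (a joint): How far the pad is pushed in on its springs towards the jaw block, in m: 0 free, 0.026 bottomed. 0.5 N per mm, so 10 mm is 5 N on the box
- trigger (a joint): Angle in rad: 0 released (leaning 0.18 away from the fence), 0.36 fully squeezed (stop, leaning 0.18 towards it). A 2 to 3 N spring returns it. After up to 0.17 rad of free play the pawl drives the bar by 52/115 of the grip's travel: a full stroke feeds the jaw 12 mm (two 6 mm teeth) at 5 to 10 N on the grip; on the way back the pawl slips and the jaw stays
- trigger_grip (a point): Middle of the trigger's grip, an upright black bar 20 mm wide (across, clamp y) and 14 mm thick (clamp x), reaching 35 mm above this point and 50 mm below it. The trigger turns about a cross axis 115 mm below this point, at clamp x = -165 mm, 14 mm above the table
- card_box: Shallow card box with a dark lid and a grey-white body, 96 x 58 x 30 mm, 0.12 kg, standing on a long edge: 30 mm thick, 96 mm long, 58 mm high. Its z axis is the level thickness direction (lid side at +z), its y axis the level length, its x axis vertical. Origin in the middle of the big face opposite to the lid. It starts on the table either behind the paper trimmer (90 mm high, fixed in the middle of the table) or to its right
- box_middle (a point): Centre of the card box, 29 mm above what it stands on
- label_roll: Roll of white labels standing on the table behind or right of the paper trimmer, 64 mm across, 38 mm high; origin under its middle; leave it
- stamp: Brown date stamp, 22 x 46 x 64 mm, at the back left; origin under its middle; leave it
- glue_stick: Glue stick standing upright, 25 mm across, 88 mm high, left of the trigger; origin under its middle; leave it
- marker_black: Black and white marker lying to the right of the clamp, 18 x 138 x 19 mm; origin under its middle; leave it
There are look-alikes about, which are no part of the job. Several things have the shape of the card_box; the one meant has the colours described above.

How it is judged:
By the outcome, as a careful person would: the job done as asked, in the order asked, and still so for the second after the job is handed in, while the arm keeps its last pose, push and grip.
It also fails if it takes over 70 s, if anything falls off the work surface, if the arm or the gripper's body presses on something with over 40 N, if the wrist force passes 120 N, or if a joint passes its speed limit or range.

## Robot

A 6-joint arm with a two-finger parallel gripper is mounted at the origin on a cart in front of the work surface, level with it; the furniture and walls round the work are solid. World frame = base frame: x ahead of the robot, y to its left, z up, the work surface at z = 0. Lengths are in m, angles in rad, forces in N, time in s.
With the tool pointing down it reaches from about 0.3 to 0.875 m from the base axis. Payload 4.2 kg.
Tool frame: the origin (TCP) lies midway between the tips of the shut fingers; the grasp point (between the pads) lies 19 mm behind it; z points along the fingers, y is the line along which they close (so a half turn about z gives the same grasp; the last joint's range is limited). The gripper opens to 85 mm and grips with 20 to 120 N. Pads are 22 mm wide; open, the fingers measure 114 mm over their backs; the gripper's body (76 mm by 85 mm) begins 54 mm behind the grasp point. The pads swing forward as they close: fully open they stand 13 mm farther back than shut.
Start: joints at [1.281, 0.32, 1.565, -0, 1.257, -0.02], TCP at [0.153, 0.554, 0.231] pointing down, gripper open.
Joint ranges: [-3.11, 3.11], [-0.84, 2.01], [0.21, 2.61], [-1.34, 4.49], [0.05, 2.63], [-2.56, 2.56]. Speed limits (rad/s): [2.57, 2.57, 3.14, 3.14, 3.14, 3.14].

## Interface

Orientations are given as a unit quaternion [x, y, z, w].
In Python, from workcell import * gives the robot as it stands. The module is installed in compiled form; this text tells all that it offers.
- The arm moves only by the tool carry_out, never from a script. Its argument "deltas" is a list of rows, each a list of 2 entries, a list of its own where there are three numbers: the shift along the tool's x, y, z in cm, then the turn, a rotation vector about the tool's x, y, z in degrees. In form: [[[dx, dy, dz], [ax, ay, az]], ...]. A call has 1 to 12 rows; each row shifts and turns the commanded pose from where the row before left it, along the tool's axes as they then stand; what a row does not reach is not made up. A row lasts 1/10 s, in which the tool goes at most 50 mm and 8.59 degrees, less where a joint would pass 70% of its speed; a pose out of reach is approached as far as the arm can. A call is refused whole if a number of a shift passes 5 or a number of a turn 8.59, either way. A call with a gripper value outside its range is refused whole. "grip" is the finger opening in cm, from 0 to 8.54, set as the call begins (left out, the last holds). The fingers move at their own pace and stop on an object; the grip force is fixed at half the most. Time passes only in rows, so rows that do not move let the fingers close. It gives the time, the measured TCP pose, the force, the opening and the grip force at its end, in the units of the state.
- sense(): the state, without advancing time (a new reading comes with each control period).
- capture(name): name is "scene" or "top" or "wrist"; returns a dict with "frame" (480x640x3 uint8, blue, green, red), "mtx" (3x3 intrinsics, pixels), "cam_to_world" (4x4, takes a point from camera to world coordinates); the wrist camera has in their place "tool_from_camera" (4x4, takes a point from camera to tool coordinates, whose origin is the TCP and whose axes are the flange's). Camera axes: x right, y up, looking along -z (the intrinsics and any distortion apply to the point x, -y, -z); pixel columns grow to the right and rows downward; lengths in m; the calibration is good to about 2 mm. A picture is of the moment at which its call begins: read the wrist's pose just before it. There is no depth.
- finish_job(): hands the job in; it is judged then, once.
The state is a dict: "time_s": time; "qpos": joint angles; "qvel": joint speeds; "joint_efforts": joint torques, N m; "position": TCP position; "ee_rot": TCP orientation; "force": force on the tool from outside, world axes, zero at the start; "wrist_torque": the same for the moment, N m; "width": finger opening in m; "grasp_force": force on a finger pad.
Only numpy, scipy, OpenCV 4.12 (cv2) and the standard library are available. Lean on these libraries where they do the work, as an engineer would, in place of code of your own. Each camera call takes 0.05 s, during which the arm holds its last target. There are 200 camera calls.

## Working session

There is one attempt and no reset: what is moved stays moved. The work goes in short steps, Python scripts to look and compute and a tool call to move; the robot and the scene stay as the last step left them, time stands still between calls to the robot, and variables do not carry over. Pictures are saved under pics/ and viewed, at most 10 in all, crops included, and the job is handed in when it is done.

Besides the shell and the picture viewer there is one more tool, called after "Emit:" by a JSON object that holds its "name" and its "arguments", one argument or row to a line. carry_out: Moves the arm, as the interface text tells. Its arguments: {"type":"object","properties":{"deltas":{"type":"array","items":{"type":"array"}},"grip":{"type":"number"}},"required":["deltas"]}

```bash
mkdir -p pics; cat > h.py <<'E'
from workcell import *
import numpy as np, cv2
from scipy.spatial.transform import Rotation as R
def snap(n,f,crop=None,scale=1):
    s=sense(); c=capture(n); im=c["frame"]
    M=np.array(c["cam_to_world"]) if "cam_to_world" in c else None
    if M is None:
        T=np.eye(4);T[:3,:3]=R.from_quat(s["ee_rot"]).as_matrix();T[:3,3]=s["position"]
        M=T@np.array(c["tool_from_camera"])
    np.savez("pics/"+f+".npz",K=c["mtx"],M=M); cv2.imwrite("pics/"+f+"_full.png",im)
    if crop: im=im[crop[1]:crop[3],crop[0]:crop[2]]
    if scale!=1: im=cv2.resize(im,None,fx=scale,fy=scale,interpolation=cv2.INTER_CUBIC)
    cv2.imwrite("pics/"+f+".png",im); return c
def ray(f,px):
    d=np.load("pics/"+f+".npz");u,v=px;K=d["K"];M=d["M"]
    r=np.array([(u-K[0,2])/K[0,0],-(v-K[1,2])/K[1,1],-1.]);return M[:3,3],M[:3,:3]@r
def at(f,px,z):
    o,r=ray(f,px);return np.round(o+r*(z-o[2])/r[2],4)
def proj(f,p):
    d=np.load("pics/"+f+".npz");K=d["K"];M=np.linalg.inv(d["M"]);q=M[:3,:3]@np.array(p)+M[:3,3]
    return [round(float(K[0,0]*q[0]/-q[2]+K[0,2]),1),round(float(K[1,1]*-q[1]/-q[2]+K[1,2]),1)]
E
python3 - <<'E'
from h import *
c=snap("top","top1");c2=snap("scene","scene1")
print(c.keys(),c["mtx"],np.round(c["cam_to_world"],3),np.round(c2["cam_to_world"],3))
s=sense();print(s)
E
```

```text
dict_keys(['frame', 'mtx', 'cam_to_world']) [[468.72484993   0.         317.20628855]
 [  0.         468.72484993 241.83043055]
 [  0.           0.           1.        ]] [[ 0.022  0.985 -0.172  0.274]
 [-1.     0.025  0.016 -0.071]
 [ 0.02   0.172  0.985  1.45 ]
 [ 0.     0.     0.     1.   ]] [[-0.769  0.403 -0.497 -0.311]
 [-0.639 -0.506  0.579  0.899]
 [-0.018  0.763  0.647  1.175]
 [ 0.     0.     0.     1.   ]]
{'time_s': 0.1, 'qpos': array([ 1.28099248e+00,  3.20241744e-01,  1.56555411e+00,  3.33143911e-06,
        1.25741274e+00, -2.00012076e-02]), 'qvel': array([ 0.00189446, -0.00164236, -0.00400214, -0.00051003, -0.0010365 ,
       -0.00043322]), 'joint_efforts': array([ 1.92188832e-03, -4.16404009e+01, -2.34703463e+01, -2.76421258e-05,
        4.96071196e-03,  4.84906536e-06]), 'position': array([0.15313778, 0.55378842, 0.23055956]), 'ee_rot': array([ 1.34492993e-01,  9.90914215e-01, -7.98052046e-04, -1.26221983e-04]), 'force': array([ 0.30371899,  0.86483913, -0.32789331]), 'wrist_torque': array([ 0.01153168,  0.01480817, -0.06072961]), 'grasp_force': 0.0, 'width': 0.08534735053250943}
```

View pics/top1.png

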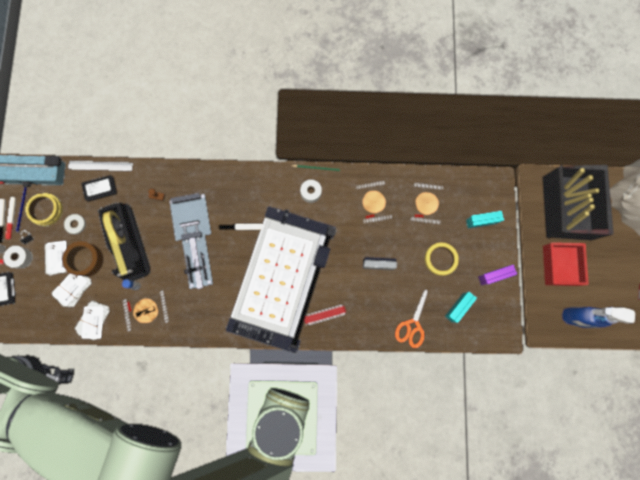

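View pics/scene1.png

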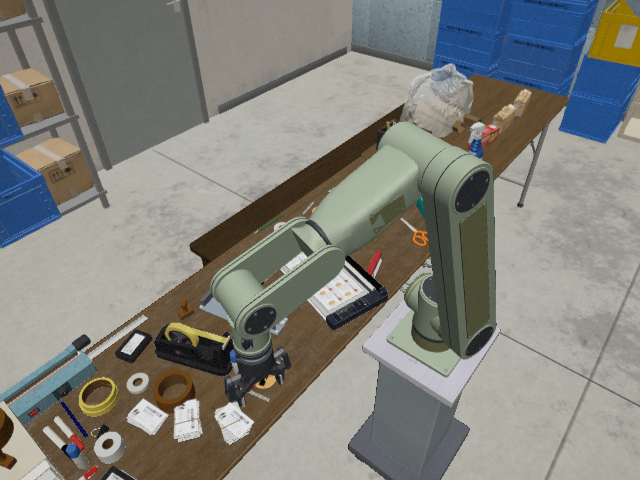

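Top view: the clamp is at (192,240), its bed at (190,215) and its trigger at (195,270). The trimmer is at (280,280), the label roll at (310,190) and the marker at (240,227). Box-shaped candidates are grey/dark (380,263), cyan (487,218), cyan (462,306), purple (497,273) and red (325,315). I choose the grey one at (380,263) and check it in a close crop.

```bash
python3 - <<'E'
from h import *
im=cv2.imread("pics/top1_full.png")
a=cv2.resize(im[180:300,150:250],None,fx=5,fy=5,interpolation=cv2.INTER_CUBIC)
b=cv2.resize(im[245:280,355:405],None,fx=6,fy=6,interpolation=cv2.INTER_CUBIC)
o=np.zeros((600,800,3),np.uint8);o[:,:500]=a;o[:210,500:800]=b;cv2.imwrite("pics/crop1.png",o)
for p,z in [((363,260),.058),((396,264),.058),((380,263),.058),((190,195),.0),((195,270),.1)]:print(p,at("top1",p,z))
E
```

```text
(363, 260) [ 0.4652 -0.2324  0.058 ]
(396, 264) [ 0.4555 -0.3316  0.058 ]
(380, 263) [ 0.4574 -0.2835  0.058 ]
(190, 195) [0.6682 0.3129 0.    ]
(195, 270) [0.4187 0.257  0.1   ]
```

View pics/crop1.png

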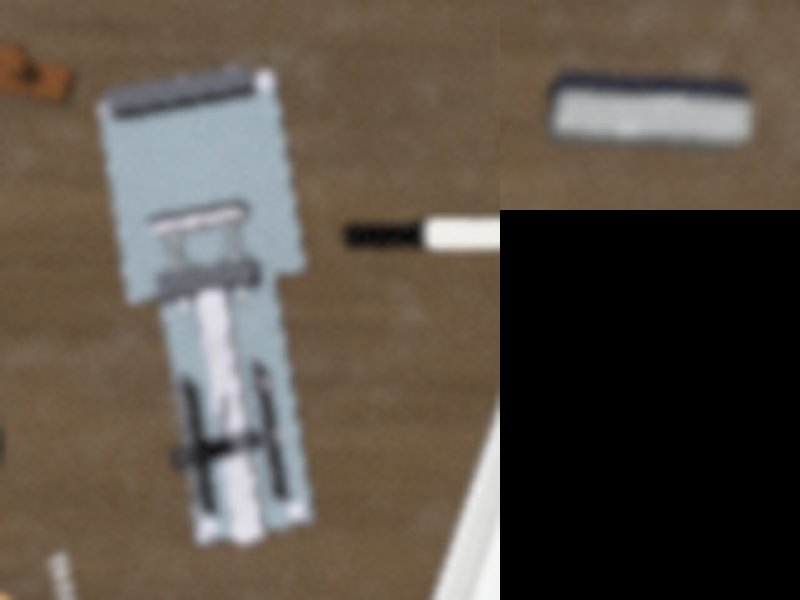

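The crop confirms it: the box at about (380,263) has a grey-white body and a dark lid on the far side (crop corners (551,72) to (750,145)). Fence, pad, jaw and trigger are clear on the clamp. Next I fit the poses.

```bash
python3 - <<'E'
from h import *
from scipy.optimize import least_squares
C=lambda a,b:(150+a/5-.4,180+b/5-.4)
pts=[(C(100,105),(.066,.055,.008)),(C(272,68),(.066,-.055,.008)),(C(304,268),(-.064,-.055,.008)),(C(128,303),(-.064,.055,.008)),(C(118,118),(.05,.045,.036)),(C(252,96),(.05,-.045,.036))]
W=lambda q,p:(q[0]+np.cos(q[2])*p[0]-np.sin(q[2])*p[1],q[1]+np.sin(q[2])*p[0]+np.cos(q[2])*p[1],p[2])
f=lambda q:np.ravel([np.subtract(proj("top1",W(q,p)),u) for u,p in pts])
r=least_squares(f,[.6,.3,.15]);q=r.x;print("clamp",q,np.round(r.fun,1));np.save("clamp.npy",q)
def loc(px,z):
    p=at("top1",px,z);d=p[:2]-q[:2];c,s=np.cos(q[2]),np.sin(q[2]);return np.round([c*d[0]+s*d[1],-s*d[0]+c*d[1]],4)
print("pad",loc(C(150,220),.036),loc(C(245,205),.036),loc(C(200,213),.036),"jaw",loc(C(205,268),.036))
for z in(.079,.129,.164):print(z,[((u-149.6)*5,(v-179.6)*5) for u,v in [proj("top1",W(q,(-.165-np.sin(.18)*(z-.014),0,z)))]])
B=lambda a,b:(355+(a-500)/6-.4,245+b/6-.4)
bp=[(B(553,72),(.015,.048)),(B(750,82),(.015,-.048))]
bp+= [(B(750,145),(-.015,-.048,0)),(B(550,137),(-.015,.048,0))]
g=lambda b:np.ravel([np.subtract(proj("top1",W(b,(*p[:2],.058 if len(p)<3 else 0))),u) for u,p in bp])
r=least_squares(g,[.457,-.283,0]);print("box",r.x,np.round(r.fun,1))
print(sense()["position"])
E
```

```text
clamp [0.6  0.3  0.15] [ 3.2 -3.3  3.7  0.   1.   0.   0.8 -2.7  0.7 -3.7  3.  -2.8]
pad [-0.0282  0.0335] [-0.026  -0.0248] [-0.0276  0.0029] jaw [-0.0623  0.0027]
0.079 [(207.5, 443.9999999999999)]
0.129 [(187.5, 449.5)]
0.164 [(172.00000000000003, 453.5000000000001)]
box [ 0.457 -0.283  0.   ] [ 0.5  1.2 -0.6  0.3 -3.9  1.8 -1.3  2.5]
[0.15313778 0.55378842 0.23055956]
```

Emit:
{"name": "carry_out", "arguments": {
  "deltas": [
    [[-2, 0, 0], [0, 0, 8.5]],
    [[-2, 0, 0], [0, 0, 8.5]],
    [[-2, 0, 0], [0, 0, 8.5]],
    [[-2, 0, 0], [0, 0, 8.5]],
    [[-2, 0, 0], [0, 0, 8.5]],
    [[-2, 0, 0], [0, 0, 8.5]],
    [[-2, 0, 0], [0, 0, 8.5]],
    [[-2, 0, 0], [0, 0, 8.5]]
  ]
}}

```text
time_s: 0.9
position: [0.26, 0.4462, 0.2308]
ee_rot: [0.668, 0.744, -0.0, 0.0]
force: [0.2, -0.0, -0.7]
width: 0.0854
grasp_force: 0.0
```

```bash
sed -i 's/return \[round(float(\(.*\)),1),round(float(\(.*\)),1)\]/return [float(\1),float(\2)]/' h.py; cat > fit.py <<'E'
from h import *
from scipy.optimize import least_squares
C=lambda a,b:(150+a/5-.4,180+b/5-.4)
pts=[(C(100,105),(.066,.055,.008)),(C(272,68),(.066,-.055,.008)),(C(304,268),(-.064,-.055,.008)),(C(128,303),(-.064,.055,.008)),(C(118,118),(.05,.045,.036)),(C(252,96),(.05,-.045,.036))]
W=lambda q,p:(q[0]+np.cos(q[2])*p[0]-np.sin(q[2])*p[1],q[1]+np.sin(q[2])*p[0]+np.cos(q[2])*p[1],p[2])
f=lambda q:np.ravel([np.subtract(proj("top1",W(q,p)),u) for u,p in pts])
r=least_squares(f,[.6,.3,.15],x_scale=.01);q=r.x;print("clamp",q,np.round(r.fun,1));np.save("clamp.npy",q)
def loc(px,z):
    p=at("top1",px,z);d=p[:2]-q[:2];c,s=np.cos(q[2]),np.sin(q[2]);return np.round([c*d[0]+s*d[1],-s*d[0]+c*d[1]],4)
print("pad",loc(C(150,220),.036),loc(C(245,205),.036),loc(C(200,213),.036),"jaw",loc(C(205,268),.036))
B=lambda a,b:(355+(a-500)/6-.4,245+b/6-.4)
bp=[(B(553,72),(.015,.048)),(B(750,82),(.015,-.048))]
bp+= [(B(750,145),(-.015,-.048,0)),(B(550,137),(-.015,.048,0))]
g=lambda b:np.ravel([np.subtract(proj("top1",W(b,(*p[:2],.058 if len(p)<3 else 0))),u) for u,p in bp])
r=least_squares(g,[.457,-.283,0],x_scale=.01);print("box",r.x,np.round(r.fun,1))
E
python3 fit.py
```

```text
clamp [0.59337001 0.30486644 0.21229633] [ 0.3 -0.1  0.6  1.1  0.4  0.8  0.5  0.2 -2.  -0.6  0.2 -1.4]
pad [-0.0206  0.029 ] [-0.022  -0.0293] [-0.0219 -0.0016] jaw [-0.0565  0.0005]
box [ 0.46150862 -0.28696081  0.00149076] [ 1.8 -0.2  0.8 -1.2 -2.6  0.4 -0.   1.1]
```

Emit:
{"name": "carry_out", "arguments": {
  "deltas": [
    [[-4.7, 0.8, 0], [0, 0, 0]],
    [[-4.7, 0.8, 0], [0, 0, 0]],
    [[-4.7, 0.8, 0], [0, 0, 0]],
    [[-4.7, 0.8, 0], [0, 0, 0]],
    [[-4.7, 0.8, 0], [0, 0, 0]],
    [[-4.7, 0.8, 0], [0, 0, 0]],
    [[-4.7, 0.8, 0], [0, 0, 0]],
    [[-4.7, 0.8, 0], [0, 0, 0]],
    [[-4.7, 0.8, 0], [0, 0, 0]],
    [[-4.7, 0.8, 0], [0, 0, 0]],
    [[-4.7, 0.8, 0], [0, 0, 0]],
    [[-4.7, 0.8, 0], [0, 0, 0]]
  ]
}}

```text
time_s: 2.1
position: [0.4191, -0.1043, 0.2312]
ee_rot: [0.666, 0.746, 0.0, -0.0]
force: [1.7, 1.0, 0.5]
width: 0.0854
grasp_force: 0.0
```

Emit:
{"name": "carry_out", "arguments": {
  "deltas": [
    [[-4.6, 0.7, 0], [0, 0, 0]],
    [[-4.6, 0.7, 0], [0, 0, 0]],
    [[-4.6, 0.7, 0], [0, 0, 0]],
    [[-4.6, 0.7, 0], [0, 0, 6]],
    [[0, 0, 0], [0, 0, 0]],
    [[0, 0, 0], [0, 0, 0]]
  ],
  "grip": 6
}}

```text
time_s: 2.7
position: [0.4675, -0.2823, 0.2303]
ee_rot: [0.704, 0.71, -0.0, -0.001]
force: [-0.4, 0.6, -0.5]
width: 0.0602
grasp_force: 0.0
```

```bash
python3 - <<'E'
from h import *
snap("wrist","w1")
s=sense();print(s["position"],s["ee_rot"],s["qpos"])
for p in [(.447,-.239,.058),(.447,-.335,.058),(.477,-.239,.058),(.477,-.335,.058)]: print(proj("w1",p))
E
```

```text
[ 0.46739655 -0.28133035  0.2306083 ] [ 7.03739329e-01  7.10457410e-01  3.69345741e-05 -1.10674562e-03] [-5.63224868e-01  2.74812101e-01  1.63121771e+00  5.81575542e-04
  1.23770834e+00 -5.72916454e-01]
[297.85623774637196, 175.0850729837295]
[298.89188024798926, 270.6930961942435]
[330.01016442373253, 175.36066106068276]
[328.32848458023824, 270.9400980892041]
```

View pics/w1.png

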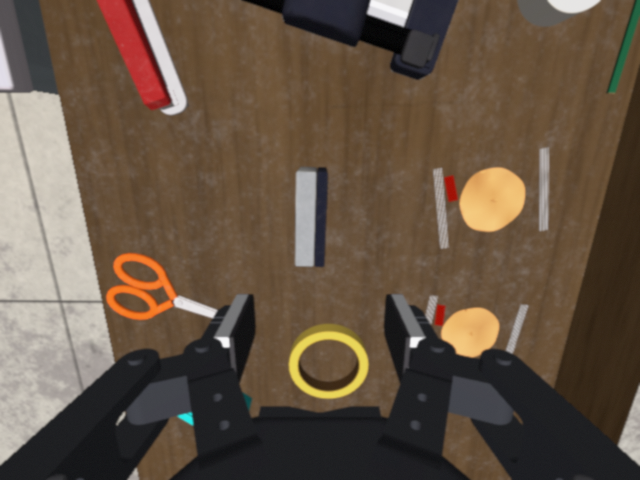

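The wrist view shows the box top with corners (296,169), (327,168), (325,266), (294,266). The lid is on the +x side and nothing stands close to the box.

```bash
python3 - <<'E'
from h import *
P=[at("w1",p,.058) for p in [(296,169),(327,168),(325,266),(294,266)]]
c=np.mean(P,0);d=(P[0]+P[1]-P[2]-P[3])[:2];print(c,np.degrees(np.arctan2(-d[0],d[1])),np.linalg.norm(d)/2)
s=sense();A=R.from_quat(s["ee_rot"]).as_matrix();print(np.round(A,3))
print("cm",100*A.T@(np.array([c[0],c[1],.034])-s["position"]))
E
```

```text
[ 0.45875  -0.281325  0.058   ] -1.1238824841691488 0.09686863527478852
[[-0.009  1.    -0.002]
 [ 1.     0.01   0.002]
 [ 0.002 -0.002 -1.   ]]
cm [-0.02319141 -0.83501525 19.66209788]
```

Emit:
{"name": "carry_out", "arguments": {
  "deltas": [
    [[0, -0.8, 3.0], [0, 0, 1.6]],
    [[0, 0, 4.0], [0, 0, 0]],
    [[0, 0, 4.0], [0, 0, 0]],
    [[0, 0, 4.0], [0, 0, 0]],
    [[0, 0, 2.5], [0, 0, 0]],
    [[0, 0, 1.5], [0, 0, 0]],
    [[0, 0, 0.6], [0, 0, 0]],
    [[0, 0, 0], [0, 0, 0]]
  ]
}}

```text
time_s: 3.55
position: [0.4597, -0.2807, 0.0351]
ee_rot: [0.713, 0.701, -0.0, -0.001]
force: [-0.2, 0.1, 0.6]
width: 0.0598
grasp_force: 0.0
```

Emit:
{"name": "carry_out", "arguments": {
  "deltas": [
    [[0, 0, 0], [0, 0, 0]],
    [[0, 0, 0], [0, 0, 0]],
    [[0, 0, 0], [0, 0, 0]],
    [[0, 0, 0], [0, 0, 0]],
    [[0, 0, 0], [0, 0, 0]]
  ],
  "grip": 2
}}

```text
time_s: 4.05
position: [0.4605, -0.2821, 0.0366]
ee_rot: [0.714, 0.7, 0.0, 0.001]
force: [-0.6, 1.5, 7.2]
width: 0.0289
grasp_force: 59.1
```

Emit:
{"name": "carry_out", "arguments": {
  "deltas": [
    [[0, 0, -2], [0, 0, 0]],
    [[0, 0, -4], [0, 0, 0]],
    [[0, 0, -5], [0, 0, 0]],
    [[0, 0, -5], [0, 0, 0]],
    [[0, 0, -5], [0, 0, 0]],
    [[2, 0.4, -1], [0, 0, 0]],
    [[3.5, 0.7, 0], [0, 0, 0]],
    [[4.5, 0.9, 0], [0, 0, 0]],
    [[4.5, 0.9, 0], [0, 0, 0]],
    [[4.5, 0.9, 0], [0, 0, 0]],
    [[4.5, 0.9, 0], [0, 0, 0]],
    [[4.5, 0.9, 0], [0, 0, 0]]
  ]
}}

```text
time_s: 5.25
position: [0.5211, -0.0013, 0.2556]
ee_rot: [0.714, 0.7, 0.0, 0.0]
force: [1.3, -0.9, -1.7]
width: 0.0291
grasp_force: 59.5
```

Emit:
{"name": "carry_out", "arguments": {
  "deltas": [
    [[4.5, 1.0, 0], [0, 0, 0]],
    [[4.5, 1.0, 0], [0, 0, 0]],
    [[4.5, 1.0, 0], [0, 0, 0]],
    [[3.5, 0.5, 0], [0, 0, 0]],
    [[0, 0, 0], [0, 0, -6.6]],
    [[0, 0, 0], [0, 0, -6.7]],
    [[0, 0, 0], [0, 0, 0]],
    [[0, 0, 0], [0, 0, 0]]
  ]
}}

```text
time_s: 6.05
position: [0.5592, 0.1661, 0.2554]
ee_rot: [0.629, 0.778, 0.0, -0.0]
force: [0.3, -0.2, -1.0]
width: 0.029
grasp_force: 59.5
```

```bash
python3 - <<'E'
from h import *
snap("wrist","w2")
s=sense();print(s["position"],s["ee_rot"],s["qpos"],s["width"])
E
```

```text
[0.55919953 0.16601497 0.25537627] [ 6.28630104e-01  7.77704433e-01  8.11345658e-05 -2.08632709e-05] [2.68805605e-01 3.19144931e-01 1.50405601e+00 1.32689187e-04
 1.31828418e+00 5.75571288e-02] 0.02931217239422684
```

View pics/w2.png

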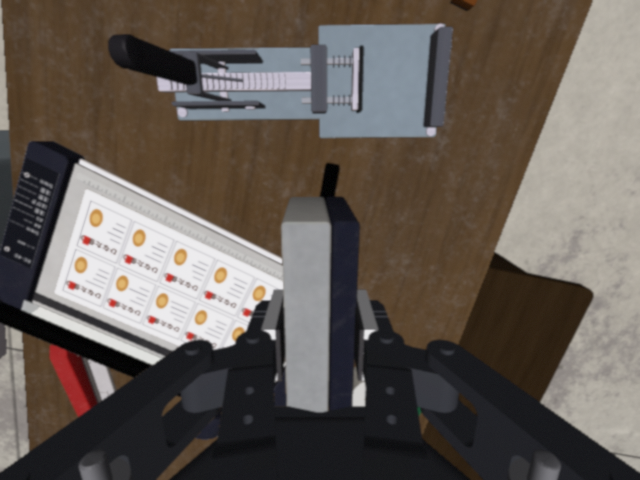

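Wrist view: the clamp bed spans about (320,26) to (435,136), with the fence at about (440,80), pad face (362,78), jaw block (319,78) and the trigger bar from (195,68) up to (122,50). The box sits square in the fingers. I zoom in on the clamp.

```bash
python3 - <<'E'
import cv2
im=cv2.imread("pics/w2_full.png")
cv2.imwrite("pics/crop2.png",cv2.resize(im[10:150,290:470],None,fx=4.4,fy=4.2,interpolation=cv2.INTER_CUBIC))
E
```

```text
(no output)
```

View pics/crop2.png

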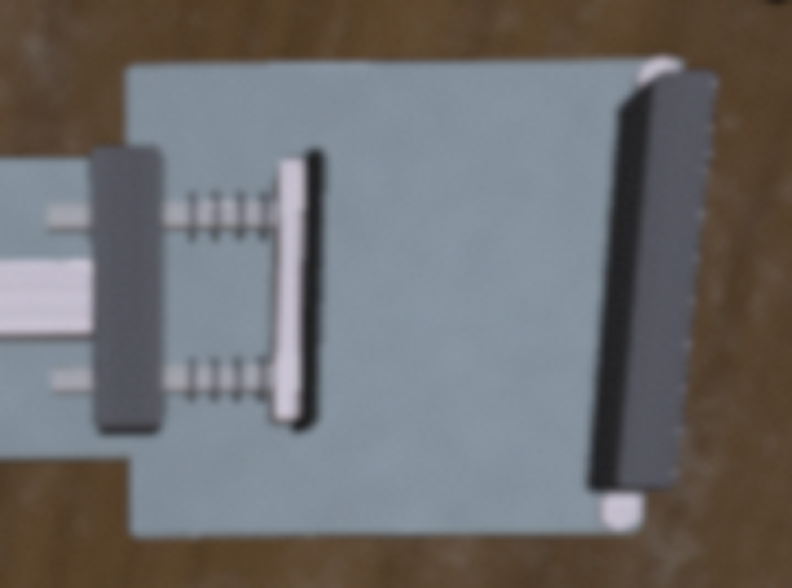

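```bash
cat > fit2.py <<'E'
from h import *
from scipy.optimize import least_squares
C=lambda a,b:(290+a/4.4-.4,10+b/4.2-.4)
pts=[(C(127,65),(-.064,.055,.008)),(C(131,535),(-.064,-.055,.008)),(C(643,533),(.066,-.055,.008)),(C(685,57),(.066,.055,.008)),(C(620,110),(.05,.045,.008)),(C(590,488),(.05,-.045,.008)),(C(652,76),(.05,.045,.036)),(C(617,488),(.05,-.045,.036))]
W=lambda q,p:(q[0]+np.cos(q[2])*p[0]-np.sin(q[2])*p[1],q[1]+np.sin(q[2])*p[0]+np.cos(q[2])*p[1],p[2])
f=lambda q:np.ravel([np.subtract(proj("w2",W(q,p)),u) for u,p in pts])
r=least_squares(f,[.6,.3,.2],x_scale=.01,loss="soft_l1");q=r.x;print("clamp",q,np.degrees(q[2]));print(np.round(f(q),1).reshape(-1,2).tolist());np.save("clamp.npy",q)
def loc(px,z):
    p=at("w2",px,z);d=p[:2]-q[:2];c,s=np.cos(q[2]),np.sin(q[2]);return np.round([c*d[0]+s*d[1],-s*d[0]+c*d[1]],4)
print("pad",loc(C(325,152),.036),loc(C(314,430),.036),"jawfront",loc(C(161,290),.036))
s=sense();A=R.from_quat(s["ee_rot"]).as_matrix();print("toolyaw",np.degrees(np.arctan2(A[1,1],A[0,1])))
for x in(.015,.02):print(x,100*A.T@(np.array(W(q,(x,0,.045)))-s["position"]))
E
python3 fit2.py
```

```text
clamp [0.59368725 0.30841155 0.2216337 ] 12.698675627065464
[[-0.2, -0.3], [0.0, 1.0], [0.0, 0.1], [0.7, 0.1], [-1.1, -1.2], [-1.5, 1.6], [0.9, -1.8], [0.4, 0.7]]
pad [-0.0207  0.0291] [-0.0216 -0.0303] jawfront [-0.0567  0.0008]
toolyaw 12.101746727345589
0.015 [13.21297683  7.85526625 21.0401888 ]
0.02 [13.21818591  8.35523911 21.04023949]
```

Emit:
{"name": "carry_out", "arguments": {
  "deltas": [
    [[3, 2, 0], [0, 0, -0.6]],
    [[4, 2.2, 0], [0, 0, 0]],
    [[4, 2.2, 0], [0, 0, 0]],
    [[2.2, 1.75, 2], [0, 0, 0]],
    [[0, 0, 4], [0, 0, 0]],
    [[0, 0, 5], [0, 0, 0]],
    [[0, 0, 4], [0, 0, 0]],
    [[0, 0, 3], [0, 0, 0]],
    [[0, 0, 1.5], [0, 0, 0]],
    [[0, 0, 0], [0, 0, 0]],
    [[0, 0, 0], [0, 0, 0]]
  ]
}}

```text
time_s: 7.2
position: [0.6109, 0.3133, 0.0618]
ee_rot: [0.624, 0.781, 0.001, 0.001]
force: [0.8, 0.1, -1.1]
width: 0.0288
grasp_force: 59.6
```

```bash
cat > pos.py <<'E'
from h import *
s=sense();q=np.load("clamp.npy");p=s["position"];d=p[:2]-q[:2];c,n=np.cos(q[2]),np.sin(q[2])
A=R.from_quat(s["ee_rot"]).as_matrix()
print("clampxyz mm",np.round([1e3*(c*d[0]+n*d[1]),1e3*(-n*d[0]+c*d[1]),1e3*p[2]],1),"yawrel",np.degrees(np.arctan2(A[1,1],A[0,1])-q[2]),"t",s["time_s"],"F clamp",np.round([c*s["force"][0]+n*s["force"][1],-n*s["force"][0]+c*s["force"][1],s["force"][2]],1),"w",s["width"])
E
python3 pos.py
```

```text
clampxyz mm [17.9  1.  61.8] yawrel 0.09575394081711631 t 7.2 F clamp [ 0.8 -0.  -1.1] w 0.028762291810517083
```

Emit:
{"name": "carry_out", "arguments": {
  "deltas": [
    [[0, 0, 0.8], [0, 0, 0]],
    [[0, 0, 0.4], [0, 0, 0]],
    [[0, 0, 0.2], [0, 0, 0]],
    [[0, 0, 0.2], [0, 0, 0]],
    [[0, 0, 0], [0, 0, 0]],
    [[0, 0, 0], [0, 0, 0]]
  ]
}}

```text
time_s: 7.8
position: [0.6099, 0.3131, 0.0447]
ee_rot: [0.624, 0.782, 0.0, 0.0]
force: [-0.2, -0.6, 0.7]
width: 0.0288
grasp_force: 59.7
```

Emit:
{"name": "carry_out", "arguments": {
  "deltas": [
    [[0, 0, 0.1], [0, 0, 0]],
    [[0, 0, 0], [0, 0, 0]],
    [[0, 0, 0], [0, 0, 0]]
  ]
}}

```text
time_s: 8.1
position: [0.6099, 0.3131, 0.0447]
ee_rot: [0.624, 0.782, 0.001, 0.0]
force: [-1.2, -0.3, 5.7]
width: 0.0294
grasp_force: 60.3
```

Contact. I release and go straight up.

Emit:
{"name": "carry_out", "arguments": {
  "deltas": [
    [[0, 0, 0], [0, 0, 0]],
    [[0, 0, 0], [0, 0, 0]],
    [[0, 0, 0], [0, 0, 0]],
    [[0, 0, -0.5], [0, 0, 0]],
    [[0, 0, -1.5], [0, 0, 0]],
    [[0, 0, -3], [0, 0, 0]],
    [[0, 0, -5], [0, 0, 0]],
    [[0, 0, -5], [0, 0, 0]],
    [[0, 0, -3], [0, 0, 0]]
  ],
  "grip": 4.4
}}

```text
time_s: 9.0
position: [0.611, 0.3136, 0.2298]
ee_rot: [0.624, 0.782, 0.004, 0.002]
force: [0.5, 1.1, 1.0]
width: 0.0441
grasp_force: 0.0
```

Emit:
{"name": "carry_out", "arguments": {
  "deltas": [
    [[0, -4, 0], [0, 0, -8.5]],
    [[0, -3, 0], [0, 0, -8.5]],
    [[0, 0, 0], [0, 0, -8.5]],
    [[0, 0, 0], [0, 0, -8.5]],
    [[0, 0, 0], [0, 0, -8.5]],
    [[0, 0, 0], [0, 0, -8.5]],
    [[0, 0, 0], [0, 0, -8.5]],
    [[0, 0, 0], [0, 0, -8.5]],
    [[0, 0, 0], [0, 0, -8.5]],
    [[0, 0, 0], [0, 0, -8.5]],
    [[0, 0, 0], [0, 0, -5]],
    [[0, 0, 0], [0, 0, 0]]
  ],
  "grip": 0
}}

```text
time_s: 10.2
position: [0.543, 0.2932, 0.2247]
ee_rot: [-0.112, 0.994, 0.0, 0.001]
force: [0.3, -0.2, -0.6]
width: 0.0004
grasp_force: 0.0
```

```bash
python3 pos.py; python3 - <<'E'
from h import *
snap("wrist","w3")
print(sense()["qpos"])
E
```

```text
clampxyz mm [-52.8  -3.7 224.7] yawrel 90.13005536820842 t 10.2 F clamp [ 0.3 -0.3 -0.6] w 0.0003804459106662442
[ 4.76493650e-01  3.89398489e-01  1.47558186e+00  8.57985411e-05
  1.27507862e+00 -1.31663644e+00]
```

View pics/w3.png

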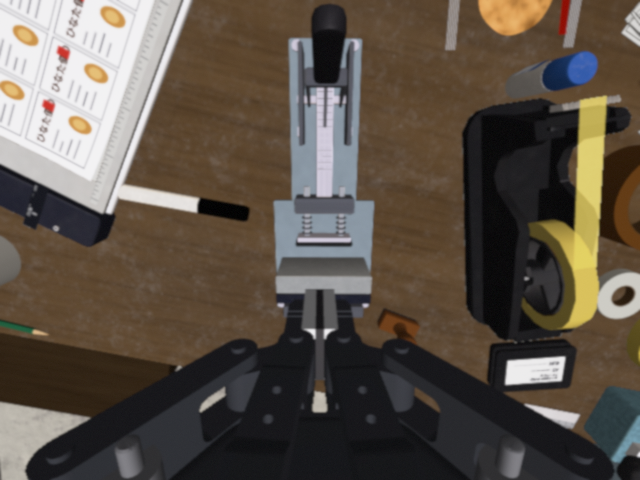

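The box stands square across the bed between pad and fence (image row 268). The trigger bar is at (328,45), the glue stick at (550,75) well clear. I move behind the trigger and turn half round so the wrist camera will see the pad while pumping.

Emit:
{"name": "carry_out", "arguments": {
  "deltas": [
    [[4, 0.4, 0], [0, 0, 0]],
    [[5, 0, 0], [0, 0, 0]],
    [[5, 0, 0], [0, 0, 0]],
    [[4.2, 0, 0], [0, 0, 0]],
    [[0, 0, 0], [0, 0, 8.5]],
    [[0, 0, 0], [0, 0, 8.5]],
    [[0, 0, 0], [0, 0, 8.5]],
    [[0, 0, 0], [0, 0, 8.5]],
    [[0, 0, 0], [0, 0, 8.5]],
    [[0, 0, 0], [0, 0, 8.5]],
    [[0, 0, 0], [0, 0, 8.5]],
    [[0, 0, 0], [0, 0, 8.5]]
  ]
}}

```text
time_s: 11.45
position: [0.3646, 0.2566, 0.224]
ee_rot: [0.467, 0.884, 0.0, 0.0]
force: [-0.8, -0.7, -0.2]
width: -0.0
grasp_force: 0.0
```

Emit:
{"name": "carry_out", "arguments": {
  "deltas": [
    [[0, 0, 0], [0, 0, 8.5]],
    [[0, 0, 0], [0, 0, 8.5]],
    [[0, 0, 0], [0, 0, 8.5]],
    [[0, 0, 0], [0, 0, 8.5]],
    [[0, 0, 0], [0, 0, 8.5]],
    [[0, 0, 0], [0, 0, 8.5]],
    [[0, 0, 0], [0, 0, 8.5]],
    [[0, 0, 0], [0, 0, 8.5]],
    [[0, 0, 0], [0, 0, 8.5]],
    [[0, 0, 0], [0, 0, 8.5]],
    [[0, 0, 0], [0, 0, 8.5]],
    [[0, 0, 0], [0, 0, 0]]
  ]
}}

```text
time_s: 12.65
position: [0.3646, 0.2566, 0.2239]
ee_rot: [0.963, 0.269, 0.0, -0.0]
force: [0.7, -0.3, -0.4]
width: -0.0002
grasp_force: 0.0
```

```bash
python3 pos.py
```

```text
clampxyz mm [-2.349e+02 -1.000e-01  2.239e+02] yawrel -71.43107176110753 t 12.65 F clamp [ 0.6 -0.4 -0.4] w -0.0002487791480623152
```

Emit:
{"name": "carry_out", "arguments": {
  "deltas": [
    [[0, 0, 0], [0, 0, 8.5]],
    [[0, 0, 0], [0, 0, 8.5]],
    [[0, 0, 0], [0, 0, 1.6]],
    [[0, 0, 3], [0, 0, 0]],
    [[0, 0, 4], [0, 0, 0]],
    [[0, 0, 3.4], [0, 0, 0]],
    [[0, 0, 0], [0, 0, 0]],
    [[1, 0, 0], [0, 0, 0]],
    [[1, 0, 0], [0, 0, 0]],
    [[0.5, 0, 0], [0, 0, 0]],
    [[0.5, 0, 0], [0, 0, 0]],
    [[0, 0, 0], [0, 0, 0]]
  ]
}}

```text
time_s: 13.85
position: [0.3951, 0.2642, 0.1208]
ee_rot: [0.994, 0.111, 0.001, -0.001]
force: [-2.8, 1.8, 4.1]
width: 0.0001
grasp_force: 0.0
```

```bash
python3 pos.py;  python3 - <<'E'
from h import *
snap("wrist","w4")
E
```

```text
clampxyz mm [-203.4    0.6  120.8] yawrel -89.98063542909115 t 13.85 F clamp [-2.3  2.4  4.1] w 0.00010519980274053688
```

View pics/w4.png

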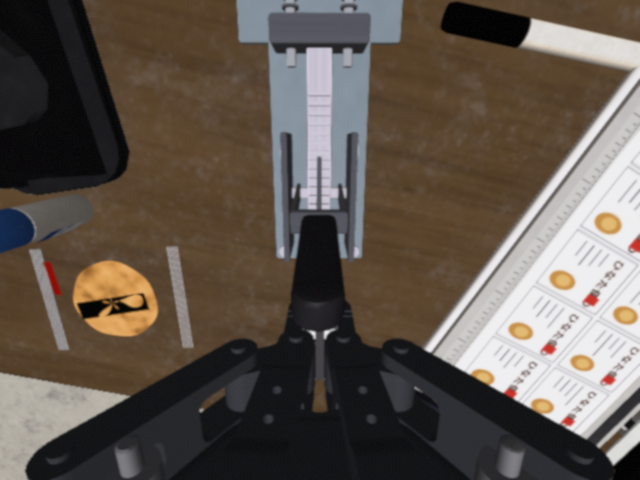

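Fingers touch the trigger bar (320,290), centred. The jaw block is at row 15–50 and in view. First stroke, watching the force.

Emit:
{"name": "carry_out", "arguments": {
  "deltas": [
    [[0.5, 0, 0], [0, 0, 0]],
    [[0.5, 0, 0], [0, 0, 0]],
    [[0.5, 0, 0], [0, 0, 0]],
    [[0.5, 0, 0], [0, 0, 0]],
    [[0.5, 0, 0], [0, 0, 0]],
    [[0.5, 0, 0], [0, 0, 0]],
    [[0.3, 0, 0], [0, 0, 0]],
    [[0, 0, 0], [0, 0, 0]]
  ]
}}

```text
time_s: 14.7
position: [0.4242, 0.2699, 0.1197]
ee_rot: [0.994, 0.111, -0.002, 0.0]
force: [-7.8, -0.3, 7.1]
width: -0.0002
grasp_force: 3.6
```

```bash
python3 pos.py
```

```text
clampxyz mm [-173.8   -0.3  119.7] yawrel -89.96262343211377 t 14.7 F clamp [-7.7  1.4  7.1] w -0.00022242774407921594
```

Emit:
{"name": "carry_out", "arguments": {
  "deltas": [
    [[0.3, 0, 0], [0, 0, 0]],
    [[0.3, 0, 0], [0, 0, 0]],
    [[0, 0, 0], [0, 0, 0]],
    [[0, 0, 0], [0, 0, 0]]
  ]
}}

```text
time_s: 15.1
position: [0.4295, 0.271, 0.1194]
ee_rot: [0.994, 0.111, -0.003, 0.001]
force: [-6.8, -1.4, 6.1]
width: -0.0004
grasp_force: 3.6
```

```bash
python3 pos.py;  python3 - <<'E'
from h import *
snap("wrist","w5")
E
```

```text
clampxyz mm [-168.4   -0.4  119.4] yawrel -89.96292325175511 t 15.1 F clamp [-6.9  0.1  6.1] w -0.00038239665176019726
```

View pics/w5.png

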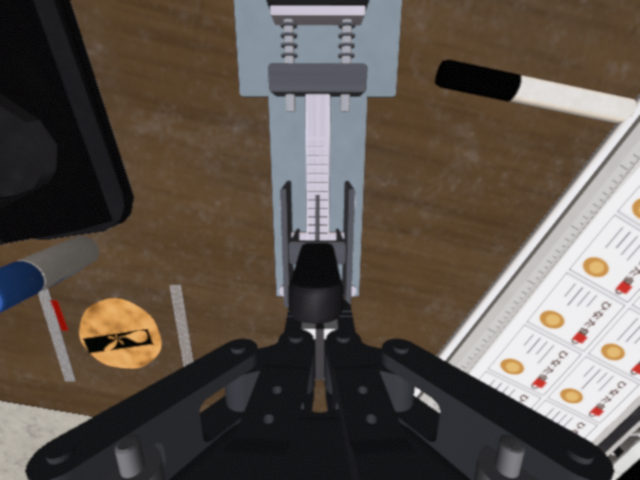

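Squeezed view: jaw block at rows 65–95, pad plate at row ~15 with its black face above, springs at rows 22–62. I track these rows by profile from now on.

```bash
cat > jaw.py <<'E'
from h import *
import sys
n=sys.argv[1]; 
if len(sys.argv)>2: snap("wrist",n)
q=np.load("clamp.npy");im=cv2.imread(f"pics/{n}_full.png")
def loc(px,z):
    p=at(n,px,z);d=p[:2]-q[:2];c,s=np.cos(q[2]),np.sin(q[2]);return round(1e3*(c*d[0]+s*d[1]),1)
g=im[:170,298:304].mean(axis=1);gm=g.mean(1);d=np.diff(cv2.GaussianBlur(gm[:,None],(1,3),0)[:,0])
rows=[i for i in range(1,len(d)-1) if abs(d[i])>6 and abs(d[i])>=abs(d[i-1]) and abs(d[i])>=abs(d[i+1])]
print([(i,int(d[i]),loc((301,i+.5),.036)) for i in rows])
E
python3 jaw.py w5; python3 jaw.py w4;python3 pos.py
```

```text
[(4, 51, np.float64(-18.5)), (14, -37, np.float64(-23.4)), (24, 20, np.float64(-28.5)), (62, -18, np.float64(-48.5)), (91, -16, np.float64(-64.7)), (95, 32, np.float64(-66.9))]
[(12, -14, np.float64(-55.9)), (42, -15, np.float64(-71.6)), (52, 32, np.float64(-76.9))]
clampxyz mm [-168.4   -0.4  119.4] yawrel -89.95937256705884 t 15.15 F clamp [-6.3  0.8  5.7] w -0.0001834304114939211
```

Emit:
{"name": "carry_out", "arguments": {
  "deltas": [
    [[0.3, 0, 0], [0, 0, 0]],
    [[0.3, 0, 0], [0, 0, 0]],
    [[0, 0, 0], [0, 0, 0]],
    [[0, 0, 0], [0, 0, 0]]
  ]
}}

```text
time_s: 15.55
position: [0.4344, 0.2721, 0.119]
ee_rot: [0.994, 0.111, -0.004, 0.001]
force: [-8.8, 0.3, 4.1]
width: -0.0004
grasp_force: 4.3
```

```bash
python3 pos.py; python3 jaw.py w6 1
```

```text
clampxyz mm [-163.3   -0.4  119. ] yawrel -89.97041722720965 t 15.55 F clamp [-8.5  2.2  4.1] w -0.0004468283041831691
[(8, 51, np.float64(-15.7)), (18, -37, np.float64(-20.7)), (27, 19, np.float64(-25.3)), (66, -20, np.float64(-45.9)), (94, -15, np.float64(-61.5)), (99, 34, np.float64(-64.4))]
```

Emit:
{"name": "carry_out", "arguments": {
  "deltas": [
    [[0.3, 0, 0], [0, 0, 0]],
    [[0.2, 0, 0], [0, 0, 0]],
    [[0, 0, 0], [0, 0, 0]],
    [[0, 0, 0], [0, 0, 0]]
  ]
}}

```text
time_s: 16.0
position: [0.4347, 0.2722, 0.1189]
ee_rot: [0.994, 0.11, -0.009, 0.002]
force: [-18.5, -1.2, 13.0]
width: 0.0003
grasp_force: 10.5
```

```bash
python3 pos.py; python3 jaw.py w7 1
```

```text
clampxyz mm [-163.1   -0.4  118.9] yawrel -90.01083656222106 t 16.0 F clamp [-18.4   2.9  13. ] w 0.00030376688227512516
[(5, 55, np.float64(-15.3)), (16, -35, np.float64(-20.7)), (25, 20, np.float64(-25.2)), (64, -17, np.float64(-45.6)), (93, -16, np.float64(-61.6)), (97, 32, np.float64(-63.9))]
```

Emit:
{"name": "carry_out", "arguments": {
  "deltas": [
    [[-1.5, 0, 0], [0, 0, 0]],
    [[-2, 0, 0], [0, 0, 0]],
    [[-2, 0, 0], [0, 0, 0]],
    [[0, 0, 0], [0, 0, 0]],
    [[1, 0, 0], [0, 0, 0]],
    [[1, 0, 0], [0, 0, 0]],
    [[0.8, 0, 0], [0, 0, 0]],
    [[0.8, 0, 0], [0, 0, 0]],
    [[0.8, 0, 0], [0, 0, 0]],
    [[0.8, 0, 0], [0, 0, 0]],
    [[0, 0, 0], [0, 0, 0]],
    [[0, 0, 0], [0, 0, 0]]
  ]
}}

```text
time_s: 17.25
position: [0.4346, 0.2725, 0.1188]
ee_rot: [0.994, 0.11, -0.007, 0.001]
force: [-17.6, -0.6, 12.5]
width: 0.0
grasp_force: 9.9
```

```bash
python3 pos.py; python3 jaw.py w8 1
```

```text
clampxyz mm [-163.1   -0.   118.8] yawrel -90.06565424527373 t 17.25 F clamp [-17.4   3.3  12.5] w 3.436265772235774e-05
[(6, 19, np.float64(-15.5)), (43, -16, np.float64(-34.2)), (72, -15, np.float64(-49.6)), (79, 33, np.float64(-53.5))]
```

Emit:
{"name": "carry_out", "arguments": {
  "deltas": [
    [[-1.5, 0, 0], [0, 0, 0]],
    [[-2, 0, 0], [0, 0, 0]],
    [[-1.7, 0, 0], [0, 0, 0]],
    [[0, 0, 0], [0, 0, 0]],
    [[1, 0, 0], [0, 0, 0]],
    [[1, 0, 0], [0, 0, 0]],
    [[0.8, 0, 0], [0, 0, 0]],
    [[0.8, 0, 0], [0, 0, 0]],
    [[0.8, 0, 0], [0, 0, 0]],
    [[0.6, 0, 0], [0, 0, 0]],
    [[0, 0, 0], [0, 0, 0]],
    [[0, 0, 0], [0, 0, 0]]
  ]
}}

```text
time_s: 18.5
position: [0.4345, 0.2726, 0.1188]
ee_rot: [0.994, 0.11, -0.005, 0.0]
force: [-13.6, -0.8, 8.2]
width: 0.0001
grasp_force: 7.7
```

```bash
python3 pos.py; python3 jaw.py w9 1
```

```text
clampxyz mm [-1.632e+02  1.000e-01  1.188e+02] yawrel -90.05479956924722 t 18.5 F clamp [-13.4   2.2   8.2] w 0.00010843749490441686
[(20, -16, np.float64(-22.0)), (51, -16, np.float64(-38.0)), (60, 34, np.float64(-42.8))]
```

Emit:
{"name": "carry_out", "arguments": {
  "deltas": [
    [[-1.5, 0, 0], [0, 0, 0]],
    [[-2, 0, 0], [0, 0, 0]],
    [[-1.7, 0, 0], [0, 0, 0]],
    [[0, 0, 0], [0, 0, 0]],
    [[1, 0, 0], [0, 0, 0]],
    [[1, 0, 0], [0, 0, 0]],
    [[0.8, 0, 0], [0, 0, 0]],
    [[0.8, 0, 0], [0, 0, 0]],
    [[0.8, 0, 0], [0, 0, 0]],
    [[0.7, 0, 0], [0, 0, 0]],
    [[0, 0, 0], [0, 0, 0]],
    [[0, 0, 0], [0, 0, 0]]
  ]
}}

```text
time_s: 19.75
position: [0.4344, 0.2726, 0.1188]
ee_rot: [0.994, 0.11, -0.004, 0.0]
force: [-11.6, -0.1, 6.9]
width: -0.0003
grasp_force: 6.3
```

```bash
python3 pos.py; python3 jaw.py w10 1; python3 - <<'E'
from h import *
snap("top","top2"); snap("scene","sc2")
a=cv2.imread("pics/top2_full.png");b=cv2.imread("pics/sc2_full.png")
im=cv2.resize(a[180:300,150:250],None,fx=4,fy=5,interpolation=cv2.INTER_CUBIC)
b=cv2.resize(b[250:350,150:250],(400,400),interpolation=cv2.INTER_CUBIC)
o=np.zeros((600,800,3),np.uint8);o[:,:400]=im;o[:400,400:]=b;w=cv2.imread("pics/w10_full.png")[:100,220:420];o[400:,400:]=cv2.resize(w,(400,200));cv2.imwrite("pics/v.png",o)
E
```

```text
clampxyz mm [-163.2    0.   118.8] yawrel -90.04091660240552 t 19.75 F clamp [-11.4   2.4   6.9] w -0.0003384572064280064
[(29, -15, np.float64(-26.4)), (40, 32, np.float64(-32.0))]
```

View pics/v.png

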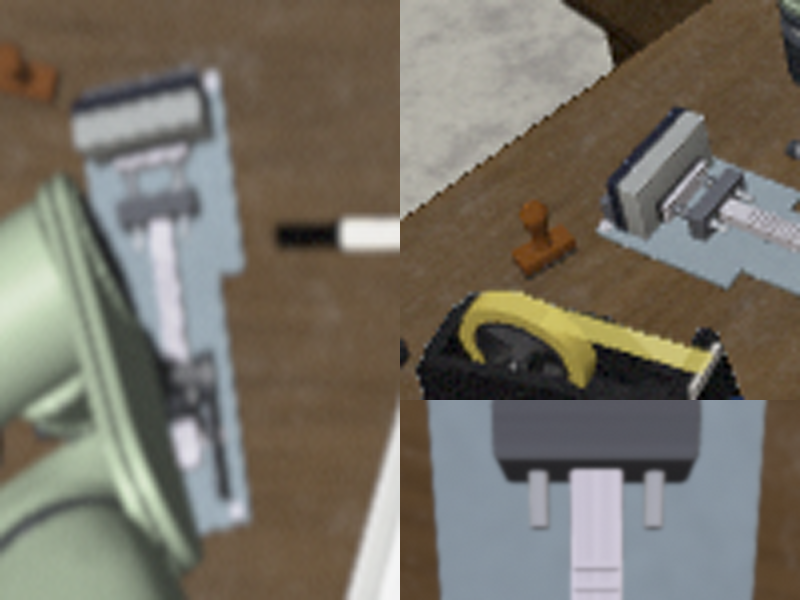

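The box now stands square against the fence with the pad on it (top crop: box at (140,115), pad (150,155), jaw (160,205)). The pad's guide rods stick out behind the jaw block (rows 40–63 in the wrist view), so their length measures the compression.

```bash
cat > rod.py <<'E'
from h import *
import sys
q=np.load("clamp.npy")
if len(sys.argv)>1: snap("wrist",sys.argv[1])
def loc(n,px,z):
    p=at(n,px,z);d=p[:2]-q[:2];c,s=np.cos(q[2]),np.sin(q[2]);return 1e3*(c*d[0]+s*d[1])
for n in ["w5","w7","w8","w9","w10"]+sys.argv[1:]:
    g=cv2.imread(f"pics/{n}_full.png").mean(2)
    for c0,c1 in((287,292),(343,350)):
        m=g[:160,c0:c1].mean(1);d=np.diff(cv2.GaussianBlur(m[:,None],(1,3),0)[:,0])
        j=int(np.argmax(d[25:140]))+25; e=j+5+int(np.argmin(d[j+5:j+50]))
        print(n,(j,round(d[j])),(e,round(d[e])),"jaw rear",round(loc(n,(290,j+.5),.025),1),"stub",round(loc(n,(290,j+.5),.025)-loc(n,(290,e+.5),.025),1))
E
python3 rod.py
```

```text
w5 (93, 36) (110, -11) jaw rear -64.6 stub 10.3
w5 (93, 32) (110, -10) jaw rear -64.6 stub 10.3
w7 (95, 35) (112, -12) jaw rear -61.7 stub 10.3
w7 (96, 32) (112, -8) jaw rear -62.3 stub 9.7
w8 (76, 38) (94, -15) jaw rear -50.3 stub 10.5
w8 (76, 37) (94, -14) jaw rear -50.3 stub 10.5
w9 (55, 39) (76, -17) jaw rear -38.0 stub 11.9
w9 (55, 38) (77, -17) jaw rear -38.0 stub 12.5
w10 (34, 39) (62, -23) jaw rear -26.2 stub 15.5
w10 (34, 37) (62, -22) jaw rear -26.2 stub 15.5
```

Emit:
{"name": "carry_out", "arguments": {
  "deltas": [
    [[-1.2, 0, 0], [0, 0, 0]],
    [[-1.5, 0, 0], [0, 0, 0]],
    [[0, 0, 0], [0, 0, 0]],
    [[0, 0, 0], [0, 0, 0]],
    [[0.6, 0, 0], [0, 0, 0]],
    [[0.6, 0, 0], [0, 0, 0]],
    [[0.6, 0, 0], [0, 0, 0]],
    [[0.6, 0, 0], [0, 0, 0]],
    [[0.5, 0, 0], [0, 0, 0]],
    [[0, 0, 0], [0, 0, 0]],
    [[0, 0, 0], [0, 0, 0]]
  ]
}}

```text
time_s: 21.0
position: [0.4345, 0.2722, 0.1185]
ee_rot: [0.994, 0.11, -0.006, 0.001]
force: [-14.1, -1.6, 6.3]
width: -0.0001
grasp_force: 7.5
```

```bash
python3 pos.py; python3 rod.py w11|tail -2
```

```text
clampxyz mm [-163.3   -0.3  118.5] yawrel -90.03325372434858 t 21.0 F clamp [-14.1   1.5   6.3] w -0.0001419102208974767
w11 (64, 13) (109, 0) jaw rear -43.3 stub 26.5
w11 (64, 12) (99, -1) jaw rear -43.3 stub 20.4
```

```bash
sed -i 's/d\[25:140\]))+25/d[8:140]))+8/' rod.py; sed -i 's/\["w5".*"w10"\]+sys.argv\[1:\]/["w10"]+sys.argv[1:]/' rod.py; python3 rod.py w12; python3 jaw.py w12
```

```text
w10 (34, 39) (62, -23) jaw rear -26.2 stub 15.5
w10 (34, 37) (62, -22) jaw rear -26.2 stub 15.5
w12 (22, 39) (61, -23) jaw rear -20.3 stub 21.3
w12 (22, 39) (61, -21) jaw rear -20.3 stub 21.3
[(16, -15, np.float64(-20.3)), (29, 32, np.float64(-26.8))]
```

Jaw advanced one tooth (6 mm) and the rods stick out 5.8 mm more. So the pad is pushed in about 11 of its 26 mm (~5.5 N) against the box, and the trigger is held at its stop with ~14 N.

```bash
python3 -c "
from workcell import *
print(finish_job())"
```

```text
the job is handed in; nothing more can be done
None
```

The job is handed in: the card box stands across the clamp bed against the fence, the pad is pushed in about 11 of its 26 mm (roughly 5.5 N), and the trigger is still held fully squeezed.

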